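# Gauge two sleeves on the inclined pin and sort them

## Robot

A 6-joint arm with a two-finger parallel gripper is mounted at the origin on the work surface. World frame = base frame: x ahead of the robot, y to its left, z up, the work surface at z = 0. Lengths are in m, angles in rad, forces in N, time in s.
With the tool pointing down it reaches from about 0.225 to 0.875 m from the base axis. Payload 3.4 kg.
Tool frame: the origin (TCP) lies midway between the tips of the shut fingers; the grasp point (between the pads) lies 19 mm behind it; z points along the fingers, y is the line along which they close (so a half turn about z gives the same grasp; the last joint's range is limited). The gripper opens to 85 mm and grips with 20 to 120 N. Pads are 22 mm wide; open, the fingers measure 114 mm over their backs; the gripper's body (76 mm by 85 mm) begins 54 mm behind the grasp point. The pads swing forward as they close: fully open they stand 13 mm farther back than shut.
Start: joints at [-1.458, 0.276, 1.505, -0, 1.361, -0.121], TCP at [0.133, -0.559, 0.231] pointing down, gripper open.
Joint ranges: [-2.89, 2.89], [-0.75, 2.08], [0.22, 2.7], [-1.18, 4.32], [0.11, 2.71], [-2.7, 2.7]. Speed limits (rad/s): [2.57, 2.57, 3.14, 3.14, 3.14, 3.14].

## Interface

Orientations are given as a 3x3 rotation matrix whose columns are the frame's x, y, z axes.
In Python, from bench import get_obs, read_camera, calibration, job_done gives the robot as it stands. The module is installed in compiled form; this text tells all that it offers.
- The arm moves only by the tool drive_tool, never from a script. Its argument "steps" is a list of rows, each a list of 7 numbers: the closure, from -1 (fully open) to 1 (shut), then the shift along the tool's x, y, z in m, then the turn, a rotation vector about the tool's x, y, z in rad. A call has 1 to 20 rows; each row is the pose to reach, as a shift and turn from the pose commanded when the call began, along the tool's axes at that moment; what a row does not reach only later rows make up. A row lasts 1/8 s, in which the tool goes at most 62.5 mm and 10.7 degrees, less where a joint would pass 70% of its speed; a pose out of reach is approached as far as the arm can. A call with a gripper value outside its range is refused whole. The fingers move at their own pace and stop on an object; the grip force is fixed at half the most. Time passes only in rows, so rows that repeat a pose let the fingers close. It gives the time, the measured TCP pose, the force, the opening and the grip force at its end, in the units of the state.
- get_obs(): the state, without advancing time (a new reading comes with each control period).
- read_camera(name): name is "scene" or "top"; returns the picture (480x640x3 uint8, red, green, blue); there is no depth.
- calibration(name): a dict with "fx", "fy", "cx", "cy" (pixels), "R" (3x3) and "t" (3): a world point X has camera coordinates R X + t. Camera axes: x right, y down, z forward; pixel columns grow to the right and rows downward; lengths in m; the calibration is good to about 2 mm. A picture is of the moment at which its call begins. calibration takes no time and is no camera call.
- job_done(): hands the job in; it is judged then, once.
The state is a dict: "time": time; "q": joint angles; "qd": joint speeds; "joint_efforts": joint torques, N m; "eef_pos": TCP position; "ee_rot": TCP orientation; "contact_force": force on the tool from outside, world axes, zero at the start; "wrist_torque": the same for the moment, N m; "grip_width": finger opening in m; "finger_force": force on a finger pad.
Only numpy, scipy, OpenCV 4.12 (cv2) and the standard library are available. Lean on these libraries where they do the work, as an engineer would, in place of code of your own. Each camera call takes 0.05 s, during which the arm holds its last target. There are 200 camera calls.

## Task

One of the two steel sleeves fits the slanted gauge pin and one is too tight. Taking one sleeve at a time, and putting it where it belongs before touching the next, try each on the pin, in line with it, pushing without undue force until it is fully home on the shoulder or stops on the cone. Stand the one that goes home upright on the drilling jig, pushed up against both stop bars, and stand the tight one upright in the tray; leave the cup, the oil bottle and the wrench alone.

Things in the scene. Friction and masses are not known exactly. Their poses are not given: they have to be found in the camera images.
- sleeve_1: plain turned steel sleeve (open tube) standing upright on the bench, 34 mm outside diameter, 60 mm tall, about 0.25 kg; origin at the centre of its lower end, z along its axis to the upper end. Of the two sleeves, outwardly alike, one has a 22 mm bore (slides fully onto the pin) and one an 18 mm bore (stops on the pin's cone): only the trial tells which
- sleeve_2: plain turned steel sleeve (open tube) standing upright on the bench, 34 mm outside diameter, 60 mm tall, about 0.25 kg; origin at the centre of its lower end, z along its axis to the upper end. Of the two sleeves, outwardly alike, one has a 22 mm bore (slides fully onto the pin) and one an 18 mm bore (stops on the pin's cone): only the trial tells which
- gauge: fixed gauge stand: dark steel base plate 130 x 100 x 16 mm with a grey angle block (60 mm wide) that carries the gauge pin; origin at the centre of its underside, the pin leans towards its -x; total height about 120 mm
- pin: fixed steel gauge pin leaning 30 degrees from vertical to the stand's -x (robot side). Origin: centre of the round shoulder's (48 mm diameter) upper face, 82 mm above the bench; z along the pin to its tip. 20 mm diameter for 28 mm, then a 12 mm cone to a 10 mm flat tip: 40 mm in all. Home: sleeve's lower end on the shoulder; the tight one stops about 30 mm above it
- jig: fixed drilling jig: dark square steel plate 120 x 120 x 12 mm with two steel stop bars (14 mm wide, 12 mm above the plate) along its +x and -y edges, meeting in a corner; origin at the centre of its underside
- jig_corner (a point): inner corner of the jig's two stop bars, on the plate's upper face (12 mm above the bench), axes as the jig's: the free plate lies towards -x and +y for 106 mm; the bars' inner faces are x = 0 and y = 0. A sleeve touching both has its axis at x = -17, y = +17 mm
- tray: fixed open tray of bare sheet metal, 140 x 140 mm, 25 mm high, 3 mm walls and floor; origin at the centre of its underside
- cup: loose paper cup, 80 mm mouth diameter, 100 mm tall; origin at the centre of its underside. Bystander, leave alone
- oil: loose oil bottle, 52 mm diameter, 130 mm tall; origin at the centre of its underside. Bystander, leave alone
- wrench: loose wrench lying flat, 160 mm long along its x; origin under its middle. Bystander, leave alone

How it is judged:
On the way, in this order (a step that is already met when the one before it is completed fails the run):
1. one sleeve is tried on the pin, in line with it, until it is home on the shoulder (wide bore) or stopped on the cone (tight bore), the other still where it stood ((((x of sleeve_1 in the frame of pin between -0.004 and 0.004 m and y of sleeve_1 in the frame of pin between -0.004 and 0.004 m and z of sleeve_1 in the frame of pin between -0.004 and 0.005 m and angle between the z axis of sleeve_1 and the z axis of pin, either way round below 0.12 rad) and distance of sleeve_2 from where it was at the start of the episode below 0.03 m) or ((x of sleeve_2 in the frame of pin between -0.006 and 0.006 m and y of sleeve_2 in the frame of pin between -0.006 and 0.006 m and z of sleeve_2 in the frame of pin between 0.02 and 0.036 m and angle between the z axis of sleeve_2 and the z axis of pin, either way round below 0.25 rad) and distance of sleeve_1 from where it was at the start of the episode below 0.03 m))), for 0.1 s.
2. that sleeve is stood in its place and let go: the fitting one on the jig's plate or the tight one in the tray, the other still where it stood ((((x of sleeve_1 in the frame of jig_corner between -0.106 and 0 m and y of sleeve_1 in the frame of jig_corner between 0 and 0.106 m and z of sleeve_1 in the frame of jig_corner between -0.003 and 0.004 m and angle between sleeve_1's own z axis and vertical below 0.06 rad and contact force between the fingers and sleeve_1 below 0.1 N) and distance of sleeve_2 from where it was at the start of the episode below 0.03 m) or (((x of sleeve_2 in the frame of tray between -0.055 and 0.055 m and y of sleeve_2 in the frame of tray between -0.055 and 0.055 m and z of sleeve_2 in the frame of tray between -0.002 and 0.008 m and angle between sleeve_2's own z axis and vertical below 0.06 rad and linear speed of sleeve_2 below 0.01 m/s) and contact force between the fingers and sleeve_2 below 0.1 N) and distance of sleeve_1 from where it was at the start of the episode below 0.03 m))), for 0.1 s.
3. the other sleeve is tried on the pin in the same way, the first still in its place ((((x of sleeve_1 in the frame of pin between -0.004 and 0.004 m and y of sleeve_1 in the frame of pin between -0.004 and 0.004 m and z of sleeve_1 in the frame of pin between -0.004 and 0.005 m and angle between the z axis of sleeve_1 and the z axis of pin, either way round below 0.12 rad) and ((x of sleeve_2 in the frame of tray between -0.055 and 0.055 m and y of sleeve_2 in the frame of tray between -0.055 and 0.055 m and z of sleeve_2 in the frame of tray between -0.002 and 0.008 m and angle between sleeve_2's own z axis and vertical below 0.06 rad and linear speed of sleeve_2 below 0.01 m/s) and contact force between the fingers and sleeve_2 below 0.1 N)) or ((x of sleeve_2 in the frame of pin between -0.006 and 0.006 m and y of sleeve_2 in the frame of pin between -0.006 and 0.006 m and z of sleeve_2 in the frame of pin between 0.02 and 0.036 m and angle between the z axis of sleeve_2 and the z axis of pin, either way round below 0.25 rad) and (x of sleeve_1 in the frame of jig_corner between -0.106 and 0 m and y of sleeve_1 in the frame of jig_corner between 0 and 0.106 m and z of sleeve_1 in the frame of jig_corner between -0.003 and 0.004 m and angle between sleeve_1's own z axis and vertical below 0.06 rad and contact force between the fingers and sleeve_1 below 0.1 N)))), for 0.1 s.
At the end, for the whole second after the job is handed in: the sleeve that fits the pin stands upright and still on the jig's plate, no more than 2 mm from touching each stop bar; the tight sleeve stands upright and still on the tray's floor (x of sleeve_1 in the frame of jig_corner between -0.019 and -0.014 m and y of sleeve_1 in the frame of jig_corner between 0.014 and 0.019 m and z of sleeve_1 in the frame of jig_corner between -0.003 and 0.003 m and angle between sleeve_1's own z axis and vertical below 0.05 rad and linear speed of each of sleeve_1, sleeve_2 below 0.01 m/s and x of sleeve_2 in the frame of tray between -0.055 and 0.055 m and y of sleeve_2 in the frame of tray between -0.055 and 0.055 m and z of sleeve_2 in the frame of tray between -0.002 and 0.008 m and angle between sleeve_2's own z axis and vertical below 0.06 rad).
It fails at once if the cup, oil bottle or wrench is moved by more than 25 mm (distance of any of cup, oil, wrench from where it was at the start of the episode above 0.025 m).
It fails at once if a sleeve is forced against the pin with more than 70 N (contact force between any of sleeve_1, sleeve_2 and pin above 70 N).
It also fails if it takes over 72 s, if anything falls off the work surface, if the arm or the gripper's body presses on something with over 40 N, if the wrist force passes 120 N, or if a joint passes its speed limit or range.

## Working session

There is one attempt and no reset: what is moved stays moved. The work goes in short steps, Python scripts to look and compute and a tool call to move; the robot and the scene stay as the last step left them, time stands still between calls to the robot, and variables do not carry over. Pictures are saved under pics/ and viewed, at most 10 in all, crops included, and the job is handed in when it is done.

Besides the shell and the picture viewer there is one more tool, called after "Emit:" by a JSON object that holds its "fn" and its "kwargs". drive_tool: Moves the arm, as the interface text tells. Its arguments: {"type":"object","properties":{"steps":{"type":"array","items":{"type":"array","items":{"type":"number"}}}},"required":["steps"]}

```bash
mkdir -p pics; python3 - <<'E'
from bench import *
import cv2
for n in("scene","top"):
    cv2.imwrite(f"pics/{n}0.png",read_camera(n)[:,:,::-1]); c=calibration(n); print(n,c)
o=get_obs(); print(o["time"],o["eef_pos"],o["ee_rot"],o["grip_width"])
E
```

```text
scene {'fx': 531.7064493219789, 'fy': 531.7064493219789, 'cx': 319.8230964394681, 'cy': 242.0819375691723, 'R': array([[ 0.09354816,  0.99555305,  0.01108492],
       [ 0.63233754, -0.05081105, -0.77302488],
       [-0.76902404,  0.07932446, -0.63427885]]), 't': array([-0.03928529, -0.30534889,  1.58409115])}
top {'fx': 589.0778305316238, 'fy': 589.0778305316238, 'cx': 321.6588715368445, 'cy': 231.40143765848572, 'R': array([[-0.02018845, -0.99977937,  0.00579942],
       [-0.99249173,  0.01934073, -0.12077297],
       [ 0.12063416, -0.00819409, -0.99266321]]), 't': array([-0.01009586,  0.58703504,  1.16631714])}
0.1 [ 0.13315596 -0.55888694  0.23053774] [[ 9.72785665e-01  2.31706722e-01 -2.13079358e-04]
 [ 2.31706759e-01 -9.72784327e-01  1.62202540e-03]
 [ 1.68553927e-04 -1.62725498e-03 -9.99998662e-01]] 0.08551056476889947
```

View pics/scene0.png

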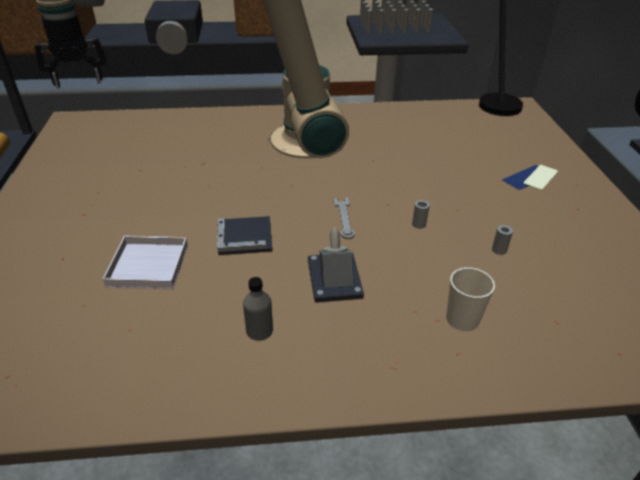

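View pics/top0.png

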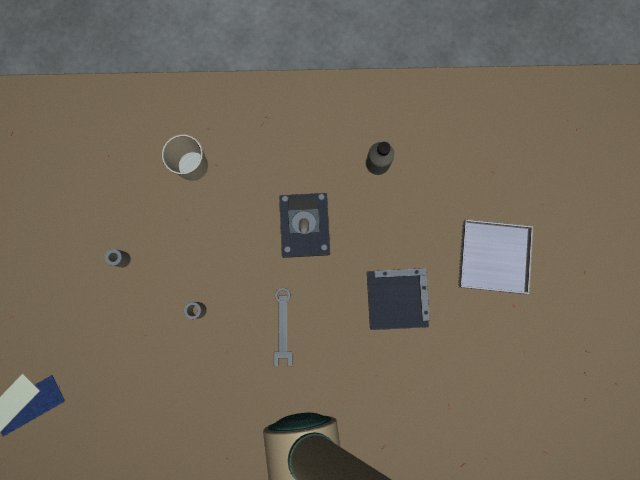

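Top view: the sleeves are at about (113,257) and (194,310), the gauge at (305,225), the jig at (399,299), with its bars on the upper and right edges, and the tray at (496,257). The scene view shows the same things. Next I'll enlarge these.

```bash
python3 - <<'E'
import cv2,numpy as np
t=cv2.imread("pics/top0.png");s=cv2.imread("pics/scene0.png")
def c(im,x,y,w,h,k): return cv2.resize(im[y:y+h,x:x+w],None,fx=k,fy=k,interpolation=cv2.INTER_CUBIC)
# A: top  gauge(270,185,70x80) jig(360,260,80x80)
A=np.hstack([c(t,270,190,66,72,6),c(t,362,262,66+2,72,6)])
cv2.imwrite("pics/A.png",A)
B=np.vstack([np.hstack([c(t,100,240,40,35,8),c(t,178,293,40,35,8)]),np.hstack([c(s,402,195,40,38,8),c(s,482,220,40,38,8)])])
cv2.imwrite("pics/B.png",B)
C=np.hstack([c(s,302,222,66,84,6),c(s,212,212,66,84,6)])
cv2.imwrite("pics/C.png",C)
E
```

```text
(no output)
```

View pics/A.png

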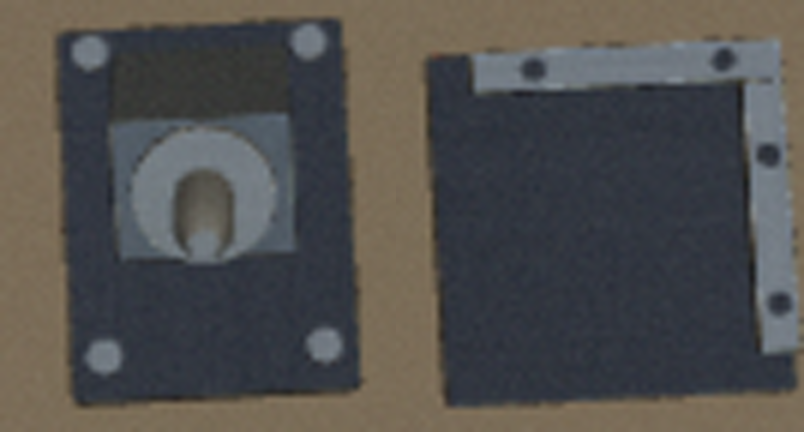

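View pics/B.png

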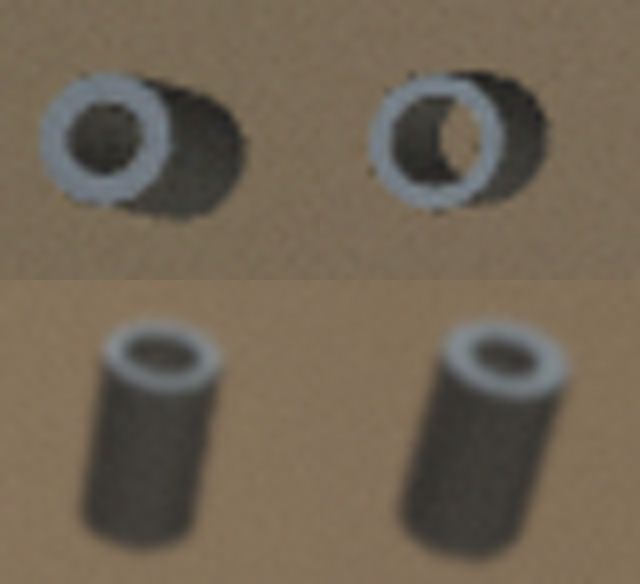

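View pics/C.png

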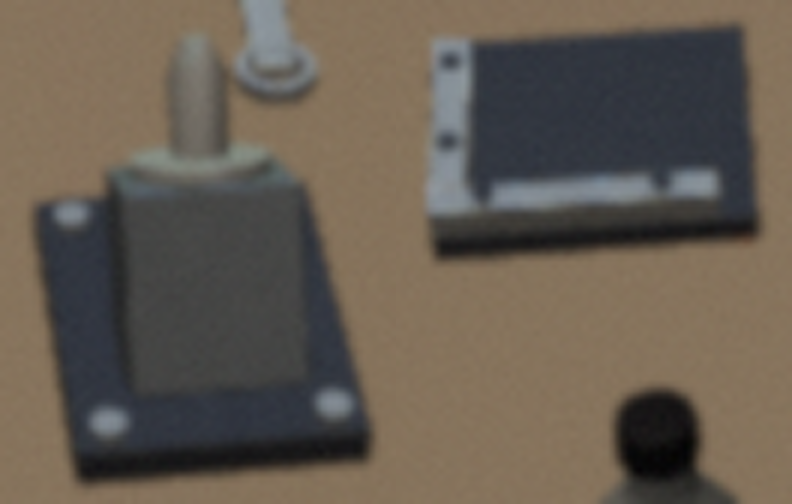

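Crop pixels read off. The near sleeve's bore looks about 0.67 of its outside diameter and the far one's about 0.57, so the near one is probably the wide one. The trial decides.

```bash
cat > h.py <<'E'
from bench import *
import numpy as np
def ray(n,p):
    c=calibration(n); R=c["R"]; d=R.T@np.array([(p[0]-c["cx"])/c["fx"],(p[1]-c["cy"])/c["fy"],1]); return -R.T@c["t"],d/np.linalg.norm(d)
def onz(n,p,z):
    o,d=ray(n,p); return o+d*(z-o[2])/d[2]
def tri(pt,ps):
    a,d=ray("top",pt); b,e=ray("scene",ps)
    s=np.linalg.lstsq(np.c_[d,-e],b-a,rcond=None)[0]; P,Q=a+s[0]*d,b+s[1]*e
    return (P+Q)/2,np.linalg.norm(P-Q)
E
python3 - <<'E'
from h import *
np.set_printoptions(precision=4,suppress=True)
print("cams",ray("top",(0,0))[0],ray("scene",(0,0))[0])
for n,a,b,z in [("A top",(112.8,256.8),(504.9,229.6),.06),("B top",(192.1,310.1),(421.8,204.2),.06),("shoulder",(303.8,221.9),(335.3,248.4),.082),
 ("tip",(303.4,230.4),(334.4,227.9),.082+.04*.866),("jigc",(419.4,275.4),(224.3,242.4),.024)]:
    print(n,*tri(a,b),onz("top",a,z),onz("scene",b,z))
print("A bot",onz("top",(122.6,259.2),0),"B bot",onz("top",(198.3,309.7),0))
g=lambda u,v,x0=270,y0=190:(x0+(u+.5)/6-.5,y0+(v+.5)/6-.5)
b=[onz("top",g(*p),.016) for p in [(90,52),(309,42),(104,356),(324,344)]]
for i,j in[(2,0),(3,1),(1,0),(3,2)]:
    d=b[j]-b[i]; print("gauge",np.degrees(np.arctan2(d[1],d[0])),np.linalg.norm(d))
print("bolt ctr",np.mean(b,0))
gc=[onz("top",g(*p),.016) for p in [(58,33),(338,20),(360,385),(76,403)]]; print("gauge ctr",np.mean(gc,0),np.linalg.norm(np.diff(gc+gc[:1],axis=0),axis=1))
J=[onz("top",g(u-396,v,362,262),z) for u,v,z in [(428,56,.012),(447,405,.012),(797,388,.012),(743,83,.024),(475,93,.024),(763,352,.024),(780,40,.024)]]
print(np.array(J))
for i,j,n in[(1,0,"x"),(5,3,"x"),(3,4,"y"),(2,1,"y")]:
    d=J[j]-J[i]; print("jig",n,np.degrees(np.arctan2(d[1],d[0])),np.linalg.norm(d))
T=[onz("top",p,.025) for p in[(464,221),(533,227),(529,294),(460,289)]]
print("tray",np.mean(T,0))
E
```

```text
cams [ 0.4417 -0.0119  1.2287] [ 1.415  -0.1021  0.7691]
A top [0.5413 0.3947 0.0572] 0.0002448099623116875 [0.5411 0.3938 0.06  ] [0.5448 0.3926 0.06  ]
B top [0.4329 0.2362 0.0574] 0.0008165604732456167 [0.433 0.236 0.06 ] [0.4366 0.2345 0.06  ]
shoulder [0.601  0.0134 0.0792] 7.12475623532989e-05 [0.6006 0.0133 0.082 ] [0.6043 0.013  0.082 ]
tip [0.5796 0.0134 0.1151] 0.0005658513082202455 [0.5795 0.0136 0.1166] [0.5816 0.0128 0.1166]
jigc [ 0.4937 -0.2194  0.0225] 0.0011517463088186585 [ 0.4937 -0.2197  0.024 ] [ 0.4958 -0.2186  0.024 ]
A bot [0.5408 0.3941 0.    ] B bot [0.4331 0.236  0.    ]
gauge 1.8763449869476043 0.10630391708594158
gauge 1.6525431226987646 0.10570222861254668
gauge 91.55627457259497 0.07627639549825506
gauge 92.00956925986586 0.0758625301692908
bolt ctr [0.6084 0.0143 0.016 ]
gauge ctr [0.6044 0.0139 0.016 ] [0.0976 0.1277 0.0978 0.1293]
[[ 0.5056 -0.1137  0.012 ]
 [ 0.3869 -0.1167  0.012 ]
 [ 0.3902 -0.236   0.012 ]
 [ 0.4936 -0.2197  0.024 ]
 [ 0.4921 -0.1283  0.024 ]
 [ 0.4029 -0.2229  0.024 ]
 [ 0.508  -0.233   0.024 ]]
jig x 1.4327069480149501 0.11871817259325627
jig x 1.9620101325328176 0.090769465737089
jig y 90.98823324430148 0.09143141123734497
jig y 91.57211287334763 0.11941772418256216
tray [ 0.5271 -0.3793  0.025 ]
```

```bash
cat >> h.py <<'E'
from scipy.spatial.transform import Rotation as Ro
np.set_printoptions(precision=4,suppress=True)
def rot(tilt=0,yaw=1.8):
    return Ro.from_euler("z",yaw,degrees=True).as_matrix()@Ro.from_euler("y",-tilt,degrees=True).as_matrix()@np.diag([1,-1,-1.])
def go(p,R=None):
    o=get_obs(); E=o["ee_rot"]; R=E if R is None else R
    print("t",o["time"],"pos",o["eef_pos"],"F",o["contact_force"],"w",o["grip_width"])
    print("shift",E.T@(np.array(p)-o["eef_pos"]),"turn",Ro.from_matrix(E.T@R).as_rotvec())
E
python3 -c "
from h import *
print(rot(30)); go([.433,.236,.14],rot())"
```

```text
[[ 0.8656  0.0314  0.4998]
 [ 0.0272 -0.9995  0.0157]
 [ 0.5     0.     -0.866 ]]
t 0.1 pos [ 0.1332 -0.5589  0.2305] F [ 0.119  -0.2202 -0.201 ] w 0.08551056476889947
shift [ 0.4758 -0.7036  0.0918] turn [-0.0016 -0.      0.2024]
```

Emit:
{"fn": "drive_tool", "kwargs": {"steps": [[-1, 0.03, -0.045, 0, 0, 0, 0], [-1, 0.07, -0.1, 0, 0, 0, 0.02], [-1, 0.11, -0.16, 0, 0, 0, 0.05], [-1, 0.15, -0.22, 0, 0, 0, 0.08], [-1, 0.19, -0.28, 0, 0, 0, 0.1], [-1, 0.23, -0.34, 0.01, 0, 0, 0.12], [-1, 0.27, -0.4, 0.02, 0, 0, 0.14], [-1, 0.31, -0.46, 0.03, 0, 0, 0.16], [-1, 0.35, -0.52, 0.04, 0, 0, 0.18], [-1, 0.39, -0.58, 0.05, 0, 0, 0.202], [-1, 0.43, -0.636, 0.07, 0, 0, 0.202], [-1, 0.455, -0.673, 0.08, 0, 0, 0.202], [-1, 0.476, -0.7036, 0.092, 0, 0, 0.202], [-1, 0.476, -0.7036, 0.092, 0, 0, 0.202], [-1, 0.476, -0.7036, 0.092, 0, 0, 0.202], [-1, 0.476, -0.7036, 0.092, 0, 0, 0.202]]}}

```text
time: 2.1
eef_pos: [0.4324, 0.2349, 0.1387]
ee_rot: [[0.999, 0.033, -0.002], [0.033, -0.999, -0.001], [-0.002, 0.001, -1.0]]
contact_force: [0.7, -0.2, 0.4]
grip_width: 0.0858
finger_force: 0.0
```

```bash
python3 -c "
from h import *
go([.4335,.236,.023],rot())
import cv2
a=read_camera('top')[:,:,::-1][240:360,140:260];b=read_camera('scene')[:,:,::-1][140:260,360:480]
cv2.imwrite('pics/D.png',cv2.resize(cv2.hconcat([a,b]),(800,400),interpolation=2))"
```

```text
t 2.1 pos [0.4324 0.2349 0.1387] F [ 0.7356 -0.2079  0.3823] w 0.08576228103388263
shift [ 0.0013 -0.0012  0.1157] turn [0.0013 0.0019 0.0012]
```

View pics/D.png

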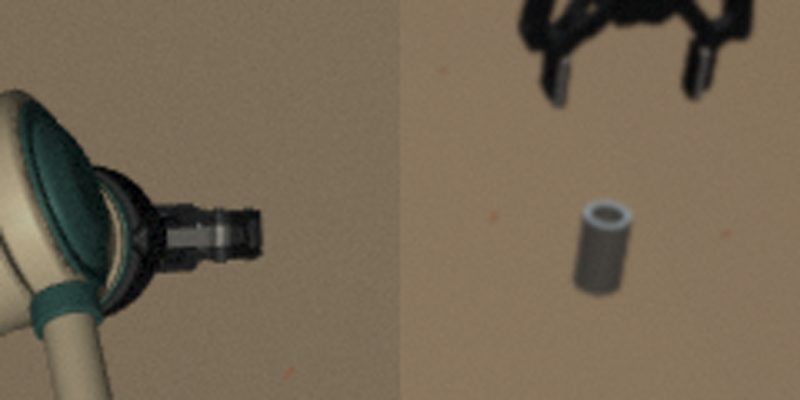

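The left half (top view) is hidden by the arm. In the scene view the open fingertips straddle the upright sleeve, with their midpoint at full-image (428,170), just above the sleeve at (421,204). I'll go down and grip.

Emit:
{"fn": "drive_tool", "kwargs": {"steps": [[-1, 0.001, -0.001, 0.03, 0, 0.002, 0.001], [-1, 0.001, -0.001, 0.06, 0, 0.002, 0.001], [-1, 0.001, -0.001, 0.085, 0, 0.002, 0.001], [-1, 0.001, -0.001, 0.105, 0, 0.002, 0.001], [-1, 0.001, -0.001, 0.1157, 0, 0.002, 0.001], [-1, 0.001, -0.001, 0.1157, 0, 0.002, 0.001], [-0.4, 0.001, -0.001, 0.1157, 0, 0.002, 0.001], [0, 0.001, -0.001, 0.1157, 0, 0.002, 0.001], [1, 0.001, -0.001, 0.1157, 0, 0.002, 0.001], [1, 0.001, -0.001, 0.1157, 0, 0.002, 0.001], [1, 0.001, -0.001, 0.1157, 0, 0.002, 0.001], [1, 0.001, -0.001, 0.1157, 0, 0.002, 0.001], [1, 0.001, -0.001, 0.1157, 0, 0.002, 0.001]]}}

```text
time: 3.82
eef_pos: [0.4346, 0.2365, 0.0244]
ee_rot: [[1.0, 0.031, 0.003], [0.031, -1.0, 0.0], [0.003, -0.0, -1.0]]
contact_force: [-0.3, -0.8, 5.8]
grip_width: 0.0335
finger_force: 59.2
```

```bash
python3 -c "
from h import *
c=calibration('scene')
for P in ([.4324,.2349,.1387],[.4324,.2349,.15]):
  q=c['R']@np.array(P)+c['t'];print(q[:2]/q[2]*c['fx']+[c['cx'],c['cy']])
o=get_obs();print(o['finger_force'],o['contact_force'],o['wrist_torque'])
go([.4335,.236,.2],rot())"
```

```text
[426.2152 174.1335]
[426.9208 169.7664]
59.240603763610125 [-0.3324 -0.825   5.8118] [-0.1032  0.128  -0.0163]
t 3.825 pos [0.4346 0.2365 0.0244] F [-0.3324 -0.825   5.8118] w 0.03349362512682303
shift [-0.0006  0.0004 -0.1756] turn [-0.     -0.0032 -0.0003]
```

```bash
cat >> h.py <<'E'
PIN=np.array([.6016,.0138,.082]); RT=rot(30); AX=-RT[:,2]
def pin_tcp(d,a=-.0006,h=.0244): return PIN+AX*(d+h)-a*RT[:,0]
E
python3 -c "
from h import *
print(pin_tcp(.1));go(pin_tcp(.1),RT)"
```

```text
[0.54   0.0119 0.19  ]
t 3.825 pos [0.4346 0.2365 0.0244] F [-0.3324 -0.825   5.8118] w 0.03349362512682303
shift [ 0.0988  0.2277 -0.1654] turn [ 0.      0.5204 -0.0003]
```

Emit:
{"fn": "drive_tool", "kwargs": {"steps": [[1, 0, 0, -0.02, 0, 0, 0], [1, 0, 0, -0.06, 0, 0, 0], [1, 0, 0, -0.11, 0, 0, 0], [1, 0, 0, -0.155, 0, 0, 0], [1, 0.01, 0.02, -0.18, 0, 0.05, 0], [1, 0.025, 0.055, -0.18, 0, 0.13, 0], [1, 0.045, 0.1, -0.18, 0, 0.23, 0], [1, 0.065, 0.145, -0.18, 0, 0.33, 0], [1, 0.08, 0.185, -0.18, 0, 0.43, 0], [1, 0.093, 0.213, -0.17, 0, 0.5, 0], [1, 0.0988, 0.2277, -0.1654, 0, 0.5204, 0], [1, 0.0988, 0.2277, -0.1654, 0, 0.5204, 0], [1, 0.0988, 0.2277, -0.1654, 0, 0.5204, 0], [1, 0.0988, 0.2277, -0.1654, 0, 0.5204, 0]]}}

```text
time: 5.58
eef_pos: [0.5397, 0.0126, 0.1895]
ee_rot: [[0.866, 0.032, 0.499], [0.028, -0.999, 0.016], [0.499, 0.0, -0.867]]
contact_force: [0.1, 0.1, -2.3]
grip_width: 0.033
finger_force: 60.2
```

```bash
python3 -c "
from h import *
go(pin_tcp(.044),RT)
import cv2
a=read_camera('top')[:,:,::-1][180:270,260:350];b=read_camera('scene')[:,:,::-1][170:260,290:380]
cv2.imwrite('pics/E.png',cv2.resize(cv2.hconcat([a,b]),(800,400),interpolation=2))"
```

```text
t 5.575 pos [0.5397 0.0126 0.1895] F [ 0.0903  0.0714 -2.253 ] w 0.03296353605026584
shift [0.0005 0.0008 0.0557] turn [-0.0003  0.0011  0.0007]
```

View pics/E.png

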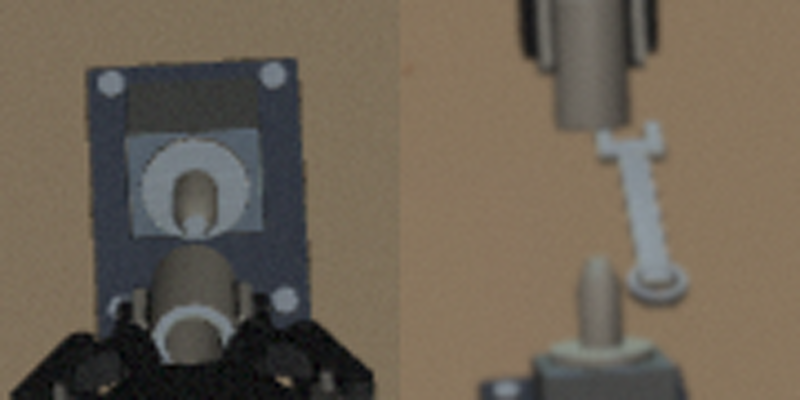

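The left half shows the sleeve below the pin in the picture and centred on it (sleeve x≈194, pin x≈195). The right half has the sleeve's lower end at (591,128), and the pin axis extended upwards passes x≈592 there. So it is lined up sideways. I'll go in along the pin and watch the force.

Emit:
{"fn": "drive_tool", "kwargs": {"steps": [[1, 0.0005, 0.0007, 0.015, 0, 0.001, 0], [1, 0.0005, 0.0007, 0.03, 0, 0.001, 0], [1, 0.0005, 0.0007, 0.045, 0, 0.001, 0], [1, 0.0005, 0.0007, 0.056, 0, 0.001, 0], [1, 0.0005, 0.0007, 0.06, 0, 0.001, 0], [1, 0.0005, 0.0007, 0.064, 0, 0.001, 0], [1, 0.0005, 0.0007, 0.064, 0, 0.001, 0]]}}

```text
time: 6.55
eef_pos: [0.5721, 0.0121, 0.134]
ee_rot: [[0.866, 0.031, 0.5], [0.027, -1.0, 0.015], [0.5, 0.0, -0.866]]
contact_force: [-0.4, -0.9, -1.8]
grip_width: 0.0333
finger_force: 60.2
```

```bash
cat >> h.py <<'E'
def st():
    o=get_obs(); E=o["ee_rot"]; r=E.T@(o["eef_pos"]-PIN)
    print("t",o["time"],"in tool axes from PIN",r,"d",-r[2]-.0244,"F tool",E.T@o["contact_force"],"M",E.T@o["wrist_torque"])
E
python3 -c "
from h import *
st()"
```

```text
t 6.55 in tool axes from PIN [ 0.0004  0.0008 -0.0598] d 0.03535659787273211 F tool [-1.2771  0.9257  1.3122] M [-0.0593 -0.4309  0.0074]
```

Emit:
{"fn": "drive_tool", "kwargs": {"steps": [[1, 0, -0.0004, 0.002, 0, 0, 0], [1, 0, -0.0006, 0.004, 0, 0, 0], [1, 0, -0.0006, 0.006, 0, 0, 0], [1, 0, -0.0006, 0.006, 0, 0, 0]]}}

```text
time: 7.05
eef_pos: [0.575, 0.0128, 0.1286]
ee_rot: [[0.866, 0.031, 0.499], [0.027, -1.0, 0.015], [0.5, 0.0, -0.866]]
contact_force: [0.1, 0.4, -2.5]
grip_width: 0.0332
finger_force: 60.2
```

```bash
python3 -c "
from h import *
st()"
```

```text
t 7.05 in tool axes from PIN [ 0.0002  0.0002 -0.0537] d 0.02927773855429402 F tool [-1.0963 -0.4262  2.2048] M [ 0.0129 -0.3982 -0.0373]
```

Emit:
{"fn": "drive_tool", "kwargs": {"steps": [[1, 0, 0, 0.002, 0, 0, 0], [1, 0, 0, 0.004, 0, 0, 0], [1, 0, 0, 0.006, 0, 0, 0], [1, 0, 0, 0.006, 0, 0, 0]]}}

```text
time: 7.55
eef_pos: [0.578, 0.0129, 0.1233]
ee_rot: [[0.866, 0.031, 0.499], [0.027, -1.0, 0.015], [0.5, 0.0, -0.866]]
contact_force: [-0.1, -0.1, -2.1]
grip_width: 0.0332
finger_force: 60.2
```

```bash
python3 -c "
from h import *
st()"
```

```text
t 7.55 in tool axes from PIN [ 0.0002  0.0002 -0.0476] d 0.02320148552180246 F tool [-1.1626  0.0886  1.7742] M [-0.0095 -0.433   0.0127]
```

Emit:
{"fn": "drive_tool", "kwargs": {"steps": [[1, 0, 0, 0.003, 0, 0, 0], [1, 0, 0, 0.006, 0, 0, 0], [1, 0, 0, 0.009, 0, 0, 0], [1, 0, 0, 0.012, 0, 0, 0], [1, 0, 0, 0.015, 0, 0, 0], [1, 0, 0, 0.018, 0, 0, 0], [1, 0, 0, 0.018, 0, 0, 0]]}}

```text
time: 8.43
eef_pos: [0.587, 0.0132, 0.1076]
ee_rot: [[0.866, 0.031, 0.499], [0.027, -1.0, 0.015], [0.499, -0.0, -0.866]]
contact_force: [0.1, -0.2, -2.3]
grip_width: 0.0332
finger_force: 60.2
```

```bash
python3 -c "
from h import *
st()"
```

```text
t 8.425 in tool axes from PIN [ 0.0001  0.0002 -0.0295] d 0.005137829601119803 F tool [-1.0228  0.2234  2.0561] M [-0.0258 -0.4339 -0.0185]
```

Emit:
{"fn": "drive_tool", "kwargs": {"steps": [[1, 0, 0, 0.0015, 0, 0, 0], [1, 0, 0, 0.003, 0, 0, 0], [1, 0, 0, 0.004, 0, 0, 0], [1, 0, 0, 0.004, 0, 0, 0]]}}

```text
time: 8.93
eef_pos: [0.589, 0.0132, 0.1044]
ee_rot: [[0.866, 0.031, 0.499], [0.027, -1.0, 0.015], [0.5, 0.0, -0.866]]
contact_force: [-0.3, 0.2, -2.1]
grip_width: 0.0331
finger_force: 60.2
```

```bash
python3 -c "
from h import *
st()"
```

```text
t 8.925 in tool axes from PIN [ 0.0003  0.0002 -0.0257] d 0.001336680364011994 F tool [-1.2941 -0.248   1.6915] M [ 0.0164 -0.4108  0.002 ]
```

Emit:
{"fn": "drive_tool", "kwargs": {"steps": [[1, 0, 0, 0.001, 0, 0, 0], [1, 0, 0, 0.002, 0, 0, 0], [1, 0, 0, 0.002, 0, 0, 0]]}}

```text
time: 9.3
eef_pos: [0.5895, 0.0132, 0.1036]
ee_rot: [[0.865, 0.031, 0.5], [0.027, -1.0, 0.015], [0.501, 0.0, -0.866]]
contact_force: [-8.1, 0.0, 6.9]
grip_width: 0.0334
finger_force: 61.2
```

```bash
python3 -c "
from h import *
st()"
```

```text
t 9.3 in tool axes from PIN [ 0.0004  0.0002 -0.0248] d 0.0003774562173104283 F tool [ -3.5145  -0.2846 -10.025 ] M [-0.0933 -0.635   0.0147]
```

Home on the shoulder: d≈0, with about 12 N along the axis. So the near sleeve is sleeve_1, the wide one. Next I'll draw it off and take it to the jig.

```bash
python3 -c "
from h import *
go([.471,-.196,.13],rot(0,1.6)); go([.471,-.196,.17],rot(0,1.6)); go(pin_tcp(.1)+[0,0,.02])"
```

```text
t 9.3 pos [0.5895 0.0132 0.1036] F [-8.0652  0.037   6.9199] w 0.03336141072015919
shift [-0.095   0.2054 -0.0853] turn [-0.0005 -0.5242  0.0031]
t 9.3 pos [0.5895 0.0132 0.1036] F [-8.0652  0.037   6.9199] w 0.03336141072015919
shift [-0.075   0.2055 -0.1199] turn [-0.0005 -0.5242  0.0031]
t 9.3 pos [0.5895 0.0132 0.1036] F [-8.0652  0.037   6.9199] w 0.03336141072015919
shift [ 0.0103 -0.0002 -0.1169] turn [0. 0. 0.]
```

Emit:
{"fn": "drive_tool", "kwargs": {"steps": [[1, 0, 0, 0, 0, 0, 0], [1, 0, 0, -0.005, 0, 0, 0], [1, 0, 0, -0.02, 0, 0, 0], [1, 0, 0, -0.045, 0, 0, 0], [1, 0, 0, -0.075, 0, 0, 0], [1, 0, 0, -0.1, 0, 0, 0], [1, -0.01, 0.03, -0.115, 0, -0.1, 0], [1, -0.025, 0.07, -0.12, 0, -0.2, 0], [1, -0.04, 0.115, -0.12, 0, -0.3, 0], [1, -0.06, 0.16, -0.12, 0, -0.4, 0], [1, -0.075, 0.19, -0.12, 0, -0.48, 0.003], [1, -0.085, 0.2054, -0.1, 0, -0.5242, 0.003], [1, -0.095, 0.2054, -0.0853, 0, -0.5242, 0.003], [1, -0.095, 0.2054, -0.0853, 0, -0.5242, 0.003], [1, -0.095, 0.2054, -0.0853, 0, -0.5242, 0.003]]}}

```text
time: 11.18
eef_pos: [0.4719, -0.1961, 0.1303]
ee_rot: [[1.0, 0.028, 0.001], [0.028, -1.0, -0.0], [0.001, 0.001, -1.0]]
contact_force: [-0.3, 0.6, -1.1]
grip_width: 0.0326
finger_force: 60.2
```

```bash
python3 -c "
from h import *
o=get_obs();print(o['contact_force'],o['ee_rot'])
go([.471,-.196,.0375],rot(0,1.6))
import cv2
a=read_camera('top')[:,:,::-1][230:330,350:450];b=read_camera('scene')[:,:,::-1][170:270,190:290]
cv2.imwrite('pics/F.png',cv2.resize(cv2.hconcat([a,b]),(800,400),interpolation=2))"
```

```text
[-0.3044  0.5924 -1.064 ] [[ 0.9996  0.0279  0.0009]
 [ 0.0279 -0.9996 -0.0005]
 [ 0.0009  0.0005 -1.    ]]
t 11.175 pos [ 0.4719 -0.1961  0.1303] F [-0.3044  0.5924 -1.064 ] w 0.03258003571978738
shift [-0.001  -0.0001  0.0928] turn [ 0.0005 -0.0009  0.    ]
```

View pics/F.png

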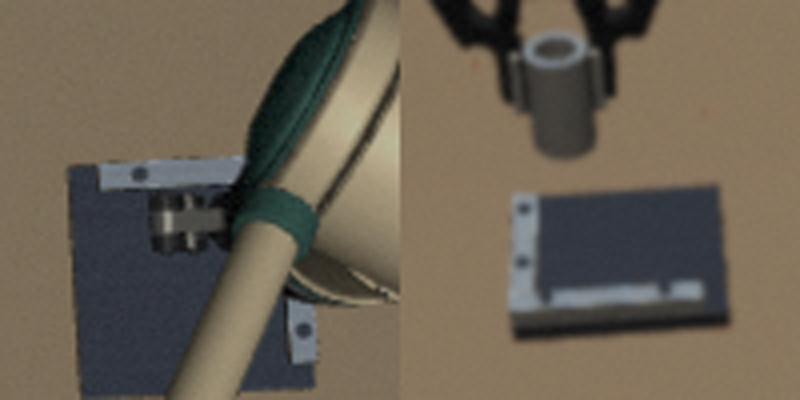

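The sleeve hangs upright in the fingers (right half, axis x≈563) above the jig, and the inner corner is at (540,288). I'll lower it to about 1 mm above the plate, clear of both bars.

Emit:
{"fn": "drive_tool", "kwargs": {"steps": [[1, -0.001, 0, 0.03, 0, 0, 0], [1, -0.001, 0, 0.06, 0, 0, 0], [1, -0.001, 0, 0.08, 0, 0, 0], [1, -0.001, 0, 0.088, 0, 0, 0], [1, -0.001, 0, 0.092, 0, 0, 0], [1, -0.001, 0, 0.092, 0, 0, 0]]}}

```text
time: 12.02
eef_pos: [0.4709, -0.1961, 0.0378]
ee_rot: [[1.0, 0.028, 0.0], [0.028, -1.0, -0.0], [0.0, 0.0, -1.0]]
contact_force: [0.3, 0.4, -2.5]
grip_width: 0.0335
finger_force: 60.2
```

Emit:
{"fn": "drive_tool", "kwargs": {"steps": [[1, 0.001, 0, 0, 0, 0, 0], [1, 0.002, 0, 0, 0, 0, 0], [1, 0.003, 0, 0, 0, 0, 0], [1, 0.004, 0, 0, 0, 0, 0], [1, 0.004, 0, 0, 0, 0, 0]]}}

```text
time: 12.65
eef_pos: [0.4745, -0.1958, 0.0372]
ee_rot: [[1.0, 0.028, -0.001], [0.028, -1.0, 0.001], [-0.001, -0.001, -1.0]]
contact_force: [0.5, 0.1, -2.3]
grip_width: 0.033
finger_force: 60.2
```

Emit:
{"fn": "drive_tool", "kwargs": {"steps": [[1, 0.0005, 0, 0, 0, 0, 0], [1, 0.001, 0, 0, 0, 0, 0], [1, 0.0015, 0, 0, 0, 0, 0], [1, 0.002, 0, 0, 0, 0, 0], [1, 0.002, 0, 0, 0, 0, 0]]}}

```text
time: 13.28
eef_pos: [0.4764, -0.1957, 0.0372]
ee_rot: [[1.0, 0.028, -0.001], [0.028, -1.0, 0.001], [-0.001, -0.001, -1.0]]
contact_force: [0.2, 0.0, -2.5]
grip_width: 0.033
finger_force: 60.2
```

Emit:
{"fn": "drive_tool", "kwargs": {"steps": [[1, 0.0005, 0, 0, 0, 0, 0], [1, 0.001, 0, 0, 0, 0, 0], [1, 0.001, 0, 0, 0, 0, 0]]}}

```text
time: 13.65
eef_pos: [0.4774, -0.1957, 0.0372]
ee_rot: [[1.0, 0.028, -0.001], [0.028, -1.0, 0.001], [-0.001, -0.001, -1.0]]
contact_force: [-0.3, -0.2, -2.7]
grip_width: 0.0329
finger_force: 60.2
```

Emit:
{"fn": "drive_tool", "kwargs": {"steps": [[1, 0.0005, 0, 0, 0, 0, 0], [1, 0.001, 0, 0, 0, 0, 0], [1, 0.001, 0, 0, 0, 0, 0]]}}

```text
time: 14.02
eef_pos: [0.4782, -0.1956, 0.0371]
ee_rot: [[1.0, 0.028, -0.001], [0.028, -1.0, 0.001], [-0.001, -0.001, -1.0]]
contact_force: [0.1, 0.2, -1.5]
grip_width: 0.0329
finger_force: 60.2
```

Emit:
{"fn": "drive_tool", "kwargs": {"steps": [[1, 0.0005, 0, 0, 0, 0, 0], [1, 0.001, 0, 0, 0, 0, 0], [1, 0.001, 0, 0, 0, 0, 0]]}}

```text
time: 14.4
eef_pos: [0.4785, -0.1956, 0.0371]
ee_rot: [[1.0, 0.028, -0.003], [0.028, -1.0, 0.001], [-0.002, -0.001, -1.0]]
contact_force: [-3.1, -0.7, 0.0]
grip_width: 0.0334
finger_force: 60.4
```

X contact at TCP x≈0.478. I'll back off a hair and go towards the −y bar.

Emit:
{"fn": "drive_tool", "kwargs": {"steps": [[1, -0.0005, 0.0015, 0, 0, 0, 0], [1, -0.0005, 0.003, 0, 0, 0, 0], [1, -0.0005, 0.0045, 0, 0, 0, 0], [1, -0.0005, 0.0055, 0, 0, 0, 0], [1, -0.0005, 0.0055, 0, 0, 0, 0]]}}

```text
time: 15.02
eef_pos: [0.4787, -0.201, 0.037]
ee_rot: [[1.0, 0.028, -0.002], [0.028, -1.0, 0.001], [-0.002, -0.001, -1.0]]
contact_force: [-3.6, 1.1, -2.0]
grip_width: 0.0333
finger_force: 60.1
```

Emit:
{"fn": "drive_tool", "kwargs": {"steps": [[1, 0, 0.0005, 0, 0, 0, 0], [1, 0, 0.001, 0, 0, 0, 0], [1, 0, 0.001, 0, 0, 0, 0]]}}

```text
time: 15.4
eef_pos: [0.4787, -0.202, 0.0371]
ee_rot: [[1.0, 0.028, -0.001], [0.028, -1.0, 0.001], [-0.001, -0.001, -1.0]]
contact_force: [-3.8, 2.5, -2.7]
grip_width: 0.0333
finger_force: 60.2
```

Emit:
{"fn": "drive_tool", "kwargs": {"steps": [[1, 0, 0.0004, 0, 0, 0, 0], [1, 0, 0.0008, 0, 0, 0, 0], [1, 0, 0.0008, 0, 0, 0, 0]]}}

```text
time: 15.78
eef_pos: [0.4788, -0.2028, 0.0371]
ee_rot: [[1.0, 0.028, -0.001], [0.028, -1.0, 0.001], [-0.001, -0.001, -1.0]]
contact_force: [-4.4, 2.8, -2.6]
grip_width: 0.0332
finger_force: 60.2
```

Emit:
{"fn": "drive_tool", "kwargs": {"steps": [[1, -0.0008, 0, 0, 0, 0, 0], [1, -0.001, 0, 0, 0, 0, 0], [1, -0.001, 0, 0, 0, 0, 0]]}}

```text
time: 16.15
eef_pos: [0.4786, -0.203, 0.0372]
ee_rot: [[1.0, 0.028, 0.0], [0.028, -1.0, 0.001], [0.0, -0.001, -1.0]]
contact_force: [-0.9, 3.4, -4.2]
grip_width: 0.0329
finger_force: 60.0
```

Emit:
{"fn": "drive_tool", "kwargs": {"steps": [[1, 0, 0.0004, 0, 0, 0, 0], [1, 0, 0.0008, 0, 0, 0, 0], [1, 0, 0.0008, 0, 0, 0, 0]]}}

```text
time: 16.52
eef_pos: [0.4785, -0.2032, 0.0372]
ee_rot: [[1.0, 0.027, -0.0], [0.027, -1.0, 0.002], [-0.0, -0.002, -1.0]]
contact_force: [0.2, 5.4, -3.5]
grip_width: 0.0329
finger_force: 60.1
```

Both bars are touched. I'll ease the push, lower onto the plate and check the force before letting go.

Emit:
{"fn": "drive_tool", "kwargs": {"steps": [[1, 0.0003, -0.0006, 0.0003, 0, 0, 0], [1, 0.0003, -0.0006, 0.0008, 0, 0, 0], [1, 0.0003, -0.0006, 0.0013, 0, 0, 0], [1, 0.0003, -0.0006, 0.0016, 0, 0, 0], [1, 0.0003, -0.0006, 0.0016, 0, 0, 0]]}}

```text
time: 17.15
eef_pos: [0.4785, -0.2032, 0.0364]
ee_rot: [[1.0, 0.028, -0.0], [0.028, -1.0, 0.0], [-0.0, -0.0, -1.0]]
contact_force: [-2.7, 5.6, 4.6]
grip_width: 0.0335
finger_force: 60.9
```

Emit:
{"fn": "drive_tool", "kwargs": {"steps": [[1, 0, -0.0004, 0, 0, 0, 0], [0.3, 0, -0.0004, 0, 0, 0, 0], [0.2, 0, -0.0004, 0, 0, 0, 0], [0.1, 0, -0.0004, 0, 0, 0, 0], [0, 0, -0.0004, 0, 0, 0, 0], [-0.1, 0, -0.0004, 0, 0, 0, 0], [-0.2, 0, -0.0004, 0, 0, 0, 0], [-0.2, 0, -0.0004, 0, 0, 0, 0]]}}

```text
time: 18.15
eef_pos: [0.4785, -0.2029, 0.0355]
ee_rot: [[1.0, 0.028, -0.001], [0.028, -1.0, 0.001], [-0.001, -0.001, -1.0]]
contact_force: [0.1, 0.2, 0.0]
grip_width: 0.0515
finger_force: 0.0
```

```bash
python3 -c "
from h import *
go([.4780,-.203,.15],rot()); go([.541,.394,.16],rot())"
```

```text
t 18.15 pos [ 0.4785 -0.2029  0.0355] F [0.123  0.1587 0.0439] w 0.05149157923696704
shift [-0.0006  0.0001 -0.1145] turn [-0.0005  0.0007 -0.0035]
t 18.15 pos [ 0.4785 -0.2029  0.0355] F [0.123  0.1587 0.0439] w 0.05149157923696704
shift [ 0.0791 -0.5949 -0.1242] turn [-0.0005  0.0007 -0.0035]
```

Emit:
{"fn": "drive_tool", "kwargs": {"steps": [[-0.2, 0, 0, -0.02, 0, 0, 0], [-0.2, 0, 0, -0.06, 0, 0, 0], [-0.4, 0, 0, -0.11, 0, 0, 0], [-0.6, 0, 0, -0.16, 0, 0, 0], [-1, 0.007, -0.05, -0.17, 0, 0, 0], [-1, 0.014, -0.11, -0.17, 0, 0, 0], [-1, 0.022, -0.17, -0.17, 0, 0, 0], [-1, 0.03, -0.23, -0.17, 0, 0, 0], [-1, 0.038, -0.29, -0.17, 0, 0, 0], [-1, 0.046, -0.35, -0.17, 0, 0, 0], [-1, 0.054, -0.41, -0.17, 0, 0, 0], [-1, 0.062, -0.47, -0.16, 0, 0, 0], [-1, 0.07, -0.53, -0.14, 0, 0, 0], [-1, 0.076, -0.575, -0.13, 0, 0, 0], [-1, 0.0791, -0.5949, -0.1242, 0, 0, 0], [-1, 0.0791, -0.5949, -0.1242, 0, 0, 0], [-1, 0.0791, -0.5949, -0.1242, 0, 0, 0]]}}

```text
time: 20.27
eef_pos: [0.5411, 0.3925, 0.1606]
ee_rot: [[1.0, 0.027, -0.001], [0.027, -1.0, -0.0], [-0.001, 0.0, -1.0]]
contact_force: [-0.2, -0.3, 0.2]
grip_width: 0.0852
finger_force: 0.0
```

```bash
python3 -c "
from h import *
go([.543,.3942,.0244],rot())
import cv2
a=read_camera('top')[:,:,::-1][250:350,350:450];b=read_camera('scene')[:,:,::-1][180:260,440:540]
b=cv2.resize(b,(400,320),interpolation=2);c=read_camera('scene')[:,:,::-1][190:270,190:290]
c=cv2.resize(c,(400,320),interpolation=2)
a=cv2.resize(a,(400,400),interpolation=2)
im=np.zeros((600,800,3),np.uint8);im[:400,:400]=a;im[:320,400:]=b;im[320:,400:]=c[:280]
cv2.imwrite('pics/G.png',im)"
```

```text
t 20.275 pos [0.5411 0.3925 0.1606] F [-0.1636 -0.2704  0.1907] w 0.08519525378142352
shift [ 0.002  -0.0017  0.1362] turn [ 0.0003  0.0006 -0.0043]
```

View pics/G.png

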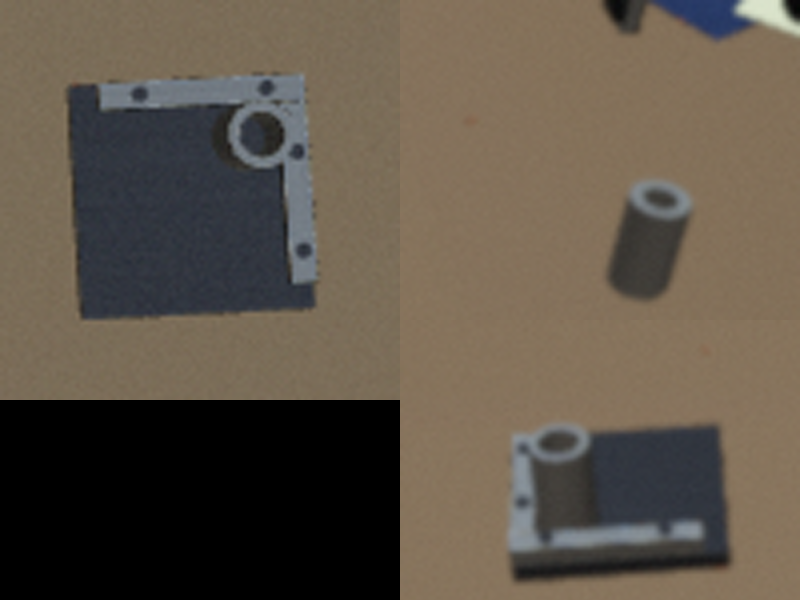

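The wide sleeve stands upright in the jig's corner: ring centre (261,135) in the left crop, touching both bars. The tight one is still standing as before (right crop). I'll go down and grip it.

Emit:
{"fn": "drive_tool", "kwargs": {"steps": [[-1, 0.002, -0.0017, 0.03, 0, 0, -0.004], [-1, 0.002, -0.0017, 0.065, 0, 0, -0.004], [-1, 0.002, -0.0017, 0.1, 0, 0, -0.004], [-1, 0.002, -0.0017, 0.125, 0, 0, -0.004], [-1, 0.002, -0.0017, 0.1362, 0, 0, -0.004], [-1, 0.002, -0.0017, 0.1362, 0, 0, -0.004], [-0.4, 0.002, -0.0017, 0.1362, 0, 0, -0.004], [0, 0.002, -0.0017, 0.1362, 0, 0, -0.004], [1, 0.002, -0.0017, 0.1362, 0, 0, -0.004], [1, 0.002, -0.0017, 0.1362, 0, 0, -0.004], [1, 0.002, -0.0017, 0.1362, 0, 0, -0.004], [1, 0.002, -0.0017, 0.1362, 0, 0, -0.004], [1, 0.002, -0.0017, 0.1362, 0, 0, -0.004]]}}

```text
time: 22.05
eef_pos: [0.5432, 0.3959, 0.0252]
ee_rot: [[0.999, 0.032, 0.001], [0.032, -0.999, 0.001], [0.001, -0.001, -1.0]]
contact_force: [-0.5, -2.0, 4.9]
grip_width: 0.0331
finger_force: 59.4
```

```bash
python3 -c "
from h import *
go(pin_tcp(.1),RT);print(onz('top',(415.1,283.4),.072))
c=calibration('scene')
p=onz('top',(182,148),.1);print('cup',p)"
```

```text
t 22.05 pos [0.5432 0.3959 0.0252] F [-0.5479 -2.0037  4.8812] w 0.03306252333198238
shift [-0.0155  0.3836 -0.1652] turn [-0.0011  0.523   0.0005]
[ 0.4761 -0.2024  0.072 ]
cup [0.749  0.2493 0.1   ]
```

Emit:
{"fn": "drive_tool", "kwargs": {"steps": [[1, 0, 0, -0.02, 0, 0, 0], [1, 0, 0, -0.06, 0, 0, 0], [1, 0, 0, -0.11, 0, 0, 0], [1, 0, 0, -0.16, 0, 0, 0], [1, 0, 0.03, -0.19, 0, 0, 0], [1, -0.005, 0.08, -0.19, 0, 0.06, 0], [1, -0.01, 0.135, -0.19, 0, 0.13, 0], [1, -0.015, 0.19, -0.19, 0, 0.2, 0], [1, -0.0155, 0.245, -0.19, 0, 0.28, 0], [1, -0.0155, 0.295, -0.19, 0, 0.36, 0], [1, -0.0155, 0.335, -0.18, 0, 0.44, 0], [1, -0.0155, 0.365, -0.17, 0, 0.5, 0], [1, -0.0155, 0.3836, -0.1652, -0.001, 0.523, 0], [1, -0.0155, 0.3836, -0.1652, -0.001, 0.523, 0], [1, -0.0155, 0.3836, -0.1652, -0.001, 0.523, 0], [1, -0.0155, 0.3836, -0.1652, -0.001, 0.523, 0]]}}

```text
time: 24.05
eef_pos: [0.54, 0.0127, 0.1892]
ee_rot: [[0.866, 0.033, 0.499], [0.029, -0.999, 0.016], [0.499, 0.0, -0.867]]
contact_force: [0.6, 0.1, -3.2]
grip_width: 0.033
finger_force: 60.4
```

```bash
python3 -c "
from h import *
st();go(pin_tcp(.044,-.001,.0252),RT)"
```

```text
t 24.05 in tool axes from PIN [ 0.0001 -0.0009 -0.1236] d 0.09921450100659442 F tool [-1.0677 -0.1274  3.1245] M [ 0.0654 -0.4807  0.0382]
t 24.05 pos [0.54   0.0127 0.1892] F [ 0.629   0.1476 -3.2406] w 0.03302581466412972
shift [0.0009 0.0008 0.0544] turn [-0.0006  0.0013  0.0015]
```

Emit:
{"fn": "drive_tool", "kwargs": {"steps": [[1, 0.0008, 0.0006, 0.015, 0, 0.001, 0.001], [1, 0.0008, 0.0006, 0.03, 0, 0.001, 0.001], [1, 0.0008, 0.0006, 0.045, 0, 0.001, 0.001], [1, 0.0008, 0.0006, 0.054, 0, 0.001, 0.001], [1, 0.0008, 0.0006, 0.058, 0, 0.001, 0.001], [1, 0.0008, 0.0006, 0.062, 0, 0.001, 0.001], [1, 0.0008, 0.0006, 0.062, 0, 0.001, 0.001]]}}

```text
time: 24.92
eef_pos: [0.5714, 0.0123, 0.1355]
ee_rot: [[0.866, 0.031, 0.499], [0.026, -1.0, 0.016], [0.5, -0.0, -0.866]]
contact_force: [0.5, 0.3, -2.7]
grip_width: 0.0329
finger_force: 60.4
```

```bash
python3 -c "
from h import *
st()"
```

```text
t 24.925 in tool axes from PIN [ 0.0005  0.0006 -0.0615] d 0.03709180511399357 F tool [-0.8764 -0.2433  2.5786] M [-0.0006 -0.4593 -0.0447]
```

Actual d is about 0.0363. I'll go on in small steps.

Emit:
{"fn": "drive_tool", "kwargs": {"steps": [[1, 0.0003, -0.0004, 0.0015, 0, 0, 0], [1, 0.0003, -0.0004, 0.003, 0, 0, 0], [1, 0.0003, -0.0004, 0.004, 0, 0, 0], [1, 0.0003, -0.0004, 0.004, 0, 0, 0]]}}

```text
time: 25.42
eef_pos: [0.5735, 0.0127, 0.1322]
ee_rot: [[0.866, 0.031, 0.499], [0.027, -1.0, 0.016], [0.5, -0.0, -0.866]]
contact_force: [-1.2, 0.1, -1.8]
grip_width: 0.0326
finger_force: 60.4
```

Emit:
{"fn": "drive_tool", "kwargs": {"steps": [[1, 0, 0, 0.0007, 0, 0, 0], [1, 0, 0, 0.0014, 0, 0, 0], [1, 0, 0, 0.0014, 0, 0, 0]]}}

```text
time: 25.8
eef_pos: [0.5741, 0.0128, 0.1309]
ee_rot: [[0.866, 0.031, 0.499], [0.027, -1.0, 0.016], [0.499, -0.0, -0.866]]
contact_force: [0.0, 0.7, -2.9]
grip_width: 0.0329
finger_force: 60.4
```

```bash
python3 -c "
from h import *
st()"
```

```text
t 25.8 in tool axes from PIN [ 0.0006  0.0001 -0.0561] d 0.031682417630783166 F tool [-1.4203 -0.6608  2.5462] M [ 0.0692 -0.4966 -0.0158]
```

Emit:
{"fn": "drive_tool", "kwargs": {"steps": [[1, 0, 0, 0.0006, 0, 0, 0], [1, 0, 0, 0.0012, 0, 0, 0], [1, 0, 0, 0.0012, 0, 0, 0]]}}

```text
time: 26.18
eef_pos: [0.5746, 0.0129, 0.1299]
ee_rot: [[0.866, 0.031, 0.499], [0.027, -1.0, 0.016], [0.499, -0.0, -0.866]]
contact_force: [-2.1, 0.9, 0.1]
grip_width: 0.0329
finger_force: 60.7
```

```bash
python3 -c "
from h import *
st()"
```

```text
t 26.175 in tool axes from PIN [ 0.0005  0.0001 -0.055 ] d 0.030636786869953924 F tool [-1.785  -1.012  -1.1044] M [ 0.0622 -0.6872 -0.0099]
```

Contact is beginning where expected, on the cone. One more step to confirm the stop.

Emit:
{"fn": "drive_tool", "kwargs": {"steps": [[1, 0, 0, 0.0006, 0, 0, 0], [1, 0, 0, 0.0012, 0, 0, 0], [1, 0, 0, 0.0012, 0, 0, 0], [1, 0, 0, 0.0012, 0, 0, 0]]}}

```text
time: 26.68
eef_pos: [0.5749, 0.0129, 0.1295]
ee_rot: [[0.866, 0.031, 0.5], [0.027, -1.0, 0.016], [0.5, -0.0, -0.866]]
contact_force: [-8.0, 0.1, 5.7]
grip_width: 0.0327
finger_force: 61.6
```

```bash
python3 -c "
from h import *
st()
go([.527,-.378,.16],rot());go([.527,-.378,.2],rot())"
```

```text
t 26.675 in tool axes from PIN [ 0.0006  0.0001 -0.0545] d 0.03008684614024289 F tool [-4.0458 -0.3191 -8.9712] M [-0.0097 -0.9598  0.0788]
t 26.675 pos [0.5749 0.0129 0.1295] F [-7.9943  0.0691  5.748 ] w 0.03273813030047885
shift [-0.0368  0.3892 -0.0565] turn [-0.0001 -0.5234 -0.0002]
t 26.675 pos [0.5749 0.0129 0.1295] F [-7.9943  0.0691  5.748 ] w 0.03273813030047885
shift [-0.0168  0.3892 -0.0911] turn [-0.0001 -0.5234 -0.0002]
```

It has stopped on the cone at d≈30 mm with about 12 N, so this is the tight one. Off to the tray.

Emit:
{"fn": "drive_tool", "kwargs": {"steps": [[1, 0, 0, -0.005, 0, 0, 0], [1, 0, 0, -0.025, 0, 0, 0], [1, 0, 0, -0.055, 0, 0, 0], [1, 0, 0, -0.085, 0, 0, 0], [1, 0, 0.04, -0.1, 0, -0.06, 0], [1, -0.003, 0.09, -0.1, 0, -0.14, 0], [1, -0.006, 0.145, -0.1, 0, -0.22, 0], [1, -0.009, 0.2, -0.1, 0, -0.3, 0], [1, -0.012, 0.255, -0.1, 0, -0.38, 0], [1, -0.015, 0.31, -0.095, 0, -0.46, 0], [1, -0.0168, 0.355, -0.0911, 0, -0.5234, 0], [1, -0.025, 0.38, -0.08, 0, -0.5234, 0], [1, -0.0368, 0.3892, -0.0565, 0, -0.5234, 0], [1, -0.0368, 0.3892, -0.0565, 0, -0.5234, 0], [1, -0.0368, 0.3892, -0.0565, 0, -0.5234, 0], [1, -0.0368, 0.3892, -0.0565, 0, -0.5234, 0]]}}

```text
time: 28.68
eef_pos: [0.5279, -0.3777, 0.1609]
ee_rot: [[1.0, 0.032, 0.002], [0.032, -1.0, -0.001], [0.002, 0.001, -1.0]]
contact_force: [0.9, 0.2, -3.5]
grip_width: 0.0328
finger_force: 60.6
```

```bash
python3 -c "
from h import *
go([.527,-.378,.0295],rot())"
```

```text
t 28.675 pos [ 0.5279 -0.3777  0.1609] F [ 0.9238  0.1526 -3.4638] w 0.03283508254983323
shift [-0.0011  0.0002  0.1314] turn [ 0.0012 -0.0019  0.0001]
```

Emit:
{"fn": "drive_tool", "kwargs": {"steps": [[1, 0, 0, 0.03, 0, -0.002, 0], [1, 0, 0, 0.065, 0, -0.002, 0], [1, 0, 0, 0.1, 0, -0.002, 0], [1, 0, 0, 0.12, 0, -0.002, 0], [1, 0, 0, 0.129, 0, -0.002, 0], [1, 0, 0, 0.1315, 0, -0.002, 0], [1, 0, 0, 0.1325, 0, -0.002, 0], [1, 0, 0, 0.1335, 0, -0.002, 0], [1, 0, 0, 0.1335, 0, -0.002, 0]]}}

```text
time: 29.8
eef_pos: [0.5281, -0.3785, 0.0282]
ee_rot: [[1.0, 0.031, 0.0], [0.031, -1.0, -0.002], [0.0, 0.002, -1.0]]
contact_force: [-0.9, 1.3, 4.6]
grip_width: 0.0331
finger_force: 61.4
```

On the tray floor (Fz went from −3.5 to +4.6 N). Release and go up.

Emit:
{"fn": "drive_tool", "kwargs": {"steps": [[1, 0, 0, 0, 0, 0, 0], [0.3, 0, 0, 0, 0, 0, 0], [0.2, 0, 0, 0, 0, 0, 0], [0.1, 0, 0, 0, 0, 0, 0], [0, 0, 0, 0, 0, 0, 0], [-0.1, 0, 0, 0, 0, 0, 0], [-0.3, 0, 0, 0, 0, 0, 0], [-0.3, 0, 0, 0, 0, 0, 0], [-0.3, 0, 0, -0.02, 0, 0, 0], [-0.3, 0, 0, -0.06, 0, 0, 0], [-0.3, 0, 0, -0.1, 0, 0, 0], [-0.3, 0, 0, -0.14, 0, 0, 0], [-0.3, 0, 0, -0.18, 0, 0, 0], [-0.3, -0.04, 0.02, -0.19, 0, 0, 0], [-0.3, -0.1, 0.04, -0.19, 0, 0, 0], [-0.3, -0.15, 0.06, -0.19, 0, 0, 0], [-0.3, -0.2, 0.09, -0.19, 0, 0, 0], [-0.3, -0.23, 0.1, -0.19, 0, 0, 0], [-0.3, -0.23, 0.1, -0.19, 0, 0, 0]]}}

```text
time: 32.17
eef_pos: [0.2988, -0.4859, 0.2164]
ee_rot: [[1.0, 0.027, -0.003], [0.027, -1.0, 0.0], [-0.003, -0.0, -1.0]]
contact_force: [0.5, 0.1, 0.0]
grip_width: 0.0552
finger_force: 0.0
```

```bash
python3 -c "
from h import *
import cv2
cv2.imwrite('pics/H.png',cv2.resize(cv2.vconcat([read_camera('top')[:,:,::-1][200:340,350:550],read_camera('scene')[:,:,::-1][180:320,90:290]]),None,fx=2.1,fy=2.1,interpolation=2))"
```

```text
(no output)
```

View pics/H.png

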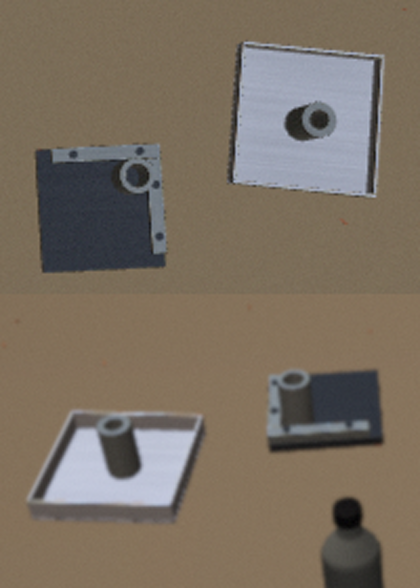

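The wide sleeve stands upright in the jig corner (ring at (137,176) in the crop, touching both bars). The tight one stands upright in the middle of the tray (ring at (319,119)). Handing in.

```bash
python3 -c "
from bench import *
print(job_done())"
```

```text
the job is handed in; nothing more can be done
None
```

I handed the job in at about 32 s: the wide sleeve went fully home and now stands in the jig's corner, touching both stop bars; the tight one stopped on the cone and now stands upright in the tray. I saw roughly 12 N on the pin in each trial. The hand-in call did not return a verdict.

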